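# Crack a carriage lamp's stuck glass bezel and hold it ajar

### The arm

A 6-joint arm with a two-finger parallel gripper is mounted at the origin on the work surface. World frame = base frame: x ahead of the robot, y to its left, z up, the work surface at z = 0. Lengths are in m, angles in degrees, forces in N, time in s.
With the tool pointing down it reaches from about 0.25 to 0.725 m from the base axis. Payload 9.7 kg.
Tool frame: the origin (TCP) lies between the finger pads; the fingertips stand 22 mm ahead of it and the grasp point (between the pads) lies 3 mm ahead of it; z points along the fingers, y is the line along which they close (so a half turn about z gives the same grasp; the last joint's range is limited). The gripper opens to 85 mm and grips with 20 to 120 N. Pads are 22 mm wide; open, the fingers measure 114 mm over their backs; the gripper's body (76 mm by 85 mm) begins 54 mm behind the grasp point. The pads swing forward as they close: fully open they stand 13 mm farther back than shut.
Start: joints at [69.099, 4.979, 10.078, 95.1, 0, 90], TCP at [0.196, 0.514, 0.253] pointing down, gripper open.
Joint ranges: [-179.16, 179.16], [-48.56, 103.87], [-65.8, 70.77], [-126.05, 130.52], [-82.76, 87.17], [-180, 180]. Speed limits (degrees/s): [127.2, 127.2, 147.25, 180, 180, 180].

### API

Orientations are given as [roll, pitch, yaw] about the fixed x, y, z axes, in that order (R = Rz(yaw) Ry(pitch) Rx(roll)).
In Python, from workcell import bot, viewer, finder gives the robot as it stands.
- The arm moves only by the tool move_arm, never from a script. Its arguments are lists of equal length, an entry for each row: "offset": the shift along the tool's x, y, z in cm, a list of three; "twist": the turn, a rotation vector about the tool's x, y, z in rad, a list of three; "grip": the opening, from 0 (shut) to 1 (fully open). In form: {"offset": [[x, y, z], ...], "twist": [[ax, ay, az], ...], "grip": [grip, ...]}. A call has 1 to 5 rows; each row shifts and turns the commanded pose from where the row before left it, along the tool's axes as they then stand; what a row does not reach is not made up. A row lasts 1/10 s, in which the tool goes at most 50 mm and 8.59 degrees, less where a joint would pass 70% of its speed; a pose out of reach is approached as far as the arm can. A call is refused whole if a number of a shift passes 5 or a number of a turn 0.15, either way. A call with a gripper value outside its range is refused whole. The fingers move at their own pace and stop on an object; "force" is the grip in N (left out, the last holds). Time passes only in rows, so rows that do not move let the fingers close. It gives the time, the measured TCP pose, the force, the opening and the grip force at its end, in the units of the state.
- bot.get_obs(): the state, without advancing time (a new reading comes with each control period).
- viewer.camera(name): name is "scene" or "top"; returns a dict with "color" (400x640x3 uint8, red, green, blue), "depth" (400x640 float32, m along the optical axis (not along the pixel's ray), 0 where there is no reading), "vfov" (degrees; the focal length in pixels is half the picture's height over the tangent of half this angle, whatever the lens; pixels are square), "cx", "cy" (the principal point, pixels), "k1" (the pictures are not rectified: a ray, as slopes to the right and down, at radius r is drawn at 1 + k1 r^2 times it, then the intrinsics apply), "position" and "attitude" of the camera in the world. Camera axes: x right, y down, z forward; pixel columns grow to the right and rows downward; lengths in m; the calibration is good to about 2 mm. A picture is of the moment at which its call begins.
- bot.job_done(): hands the job in; it is judged then, once.
Trained networks look in a picture, given as the dict that the camera call returned (one of the last four; its "shot" number tells which), for a name from the list of things; names that differ only in an ending like _2 or _b are one class to them, and where a whole thing is asked for, a point or a joint stands for the part that bears it (a point fixed in the world has none). Each returns a list of dicts, best first, with "p" (0 to 1); they miss things now and then, are a little off and sometimes report something else, mostly with a low value. They report only what shows in the picture. A call takes as long as a camera call.
- finder.boxes_of(picture, thing): "position" ([column, row] in pixels, amid what is visible of it).
- finder.pinpoint(picture, thing): "position" ([column, row] in pixels: a listed point, or the origin of a listed thing).
The state is a dict: "time": time; "q": joint angles; "qd": joint speeds; "joint_efforts": joint torques, N m; "ee_pos": TCP position; "tcp_rot": TCP orientation; "wrist_force": force on the tool from outside, world axes, zero at the start; "torque": the same for the moment, N m; "opening": finger opening in m; "grasp_force": force on a finger pad.
Only numpy, scipy, OpenCV 4.12 (cv2) and the standard library are available. Lean on these libraries where they do the work, as an engineer would, in place of code of your own. Each camera call takes 0.05 s, during which the arm holds its last target. There are 200 camera calls.

### The job

The carriage lamp screwed down in its cradle is to get a new gasket: draw its sliding catch fully back, then pull the hinged glass bezel up by its brass lift knob until it breaks free of the old sticky gasket, checking the pull so that it neither flies wide open nor drops back. Finish while holding the bezel by that knob, steady and only slightly open, with the knob about 40 mm above its closed height. Keep off the glass and leave the other things on the bench alone.

Things in the scene. Friction and masses are not known exactly. Their poses are not given: they have to be found in the camera images.
- lamp: Round brass carriage lamp, dome up, fixed to the bench. Origin: centre of underside; z up, x from the lift knob towards the hinge. Flange 300 mm across, its top 72 mm above the bench (rolled edge 75 mm); on it the glazed bezel, 170 mm across, closed at 89 to 103 mm height. The catch lies on the flange 130 degrees from the lamp's x, counter-clockwise from above, 50 degrees round from the lift knob.
- bezel (a joint): Opening of the hinged bezel (0.6 kg with dome and knob), rad: 0 shut, grows as the knob side rises, stop at 0.75. The undrawn catch holds it (1.5 mm play). Stuck to its gasket: the upward pull at the knob is greatest at the very start, 10 to 18 N with the weight; the gasket's share is a third at 0.1 rad, nil at 0.17, leaving 3 N of weight. Let go, it falls shut.
- hinge_pin (a point): Centre of the bezel's hinge pin, 98 mm from the lamp's axis on the side away from the lift knob, 89 mm above the bench. The hinge axis is level, along the lamp's y; a turn by +angle about the lamp's y opens the bezel.
- lift_knob: The brass lift knob, upright cylinder 18 mm in diameter and 34 mm tall on a lug of the bezel, 110 mm from the lamp's axis; fixed to the bezel and turns with it. The origin of this entry is on the hinge pin: use knob_grip for the place.
- knob_grip (a point): On the axis of the lift knob at the height to grip, 24 mm above the lug (lug 26 mm wide, 8 mm thick, top at 97 mm height when closed) and 10 mm below the knob's top; 121 mm above the bench when closed, 208 mm from the hinge pin horizontally. Moves with the bezel.
- catch (a joint): How far the sliding catch is drawn, m: near 0 home (its nose over an ear of the bezel), fully back at 0.022, which is straight away from the lamp's axis, level. It clears the ear from 0.010. Stays where it is left; some 2 N of friction.
- catch_grip (a point): On the axis of the catch's upright black knob (14 mm in diameter, 37 mm tall, top 10 mm above this point) at the height to grip, 130 mm above the bench, 119 mm from the lamp's axis when home. The brass guide beside it is 26 mm wide and reaches up to 103 mm height, its strap on the lamp side of the knob to 106 mm.
- dome: The clear glass dome on the bezel, 132 mm across, its top 151 mm above the bench when closed. Not to be touched. The origin of this entry is on the hinge pin; the dome's centre line is the lamp's axis when closed.
- reflector: Bystander: loose white enamel dish, 140 mm across, 22 mm high. Origin: centre of its underside.
- screwdriver: Bystander: loose screwdriver with a yellow handle, 200 mm long, lying along its x. Origin on the underside, mid-length.
- screw_jar: Bystander: loose jar with steel cap, 60 mm across, 75 mm high. Origin: centre of its underside.
- spare_ring: Bystander: loose brass ring, 110 mm across, 10 mm high. Origin: centre of its underside.

How it is judged:
By the outcome, as a careful person would: the job done as asked, in the order asked, and still so for the second after the job is handed in, while the arm keeps its last pose, push and grip.
It also fails if it takes over 56 s, if anything falls off the work surface, if the arm or the gripper's body presses on something with over 40 N, if the wrist force passes 120 N, or if a joint passes its speed limit or range.

## Working session

There is one attempt and no reset: what is moved stays moved. The work goes in short steps, Python scripts to look and compute and a tool call to move; the robot and the scene stay as the last step left them, time stands still between calls to the robot, and variables do not carry over. Pictures are saved under pics/ and viewed, at most 10 in all, crops included, and the job is handed in when it is done.

Besides the shell and the picture viewer there is one more tool, called in YAML: its name, and indented under it one key for each argument. move_arm: Moves the arm, as the interface text tells. Its arguments: {"type":"object","properties":{"offset":{"type":"array","items":{"type":"array","items":{"type":"number"}}},"twist":{"type":"array","items":{"type":"array","items":{"type":"number"}}},"grip":{"type":"array","items":{"type":"number"}},"force":{"type":"number"}},"required":["offset","twist","grip"]}

```bash
mkdir -p pics; ls; cat > h.py <<'E'
import numpy as np,cv2
from scipy.spatial.transform import Rotation as R
from workcell import bot,viewer,finder
def K(p):
    f=200/np.tan(np.radians(p['vfov'])/2); return np.array([[f,0,p['cx']],[0,f,p['cy']],[0,0,1.]])
def rot(p):
    a=np.array(p['attitude'],float)
    return a if a.shape==(3,3) else R.from_euler('xyz',a,degrees=True).as_matrix()
def ray(p,px):
    k=K(p); d=(np.array(px,float)-[p['cx'],p['cy']])/k[0,0]; u=d.copy()
    for _ in range(30): u=d/(1+p['k1']*(u@u))
    return rot(p)@np.array([u[0],u[1],1.])
def atz(p,px,z):
    d=ray(p,px); o=np.array(p['position']); return o+d*(z-o[2])/d[2]
def dep(p,px):
    c,r=np.round(px).astype(int); w=p['depth'][r-1:r+2,c-1:c+2]; return np.array(p['position'])+ray(p,px)*np.median(w)
def tri(p,a,q,b):
    M=[];v=[]
    for P,x in((p,a),(q,b)):
        d=ray(P,x);d/=np.linalg.norm(d);A=np.eye(3)-np.outer(d,d);M.append(A);v.append(A@np.array(P['position']))
    return np.linalg.lstsq(np.vstack(M),np.hstack(v),rcond=None)[0]
E
python3 - <<'E'
from h import *
np.set_printoptions(precision=4,suppress=True)
P={n:viewer.camera(n) for n in('scene','top')}
for n,p in P.items():
    cv2.imwrite(f'pics/{n}0.png',p['color'][...,::-1]); print(n,p['vfov'],p['cx'],p['cy'],p['k1'],p['position'],p['attitude'])
Z={'lamp':0,'hinge_pin':.089,'knob_grip':.121,'catch_grip':.130,'reflector':0,'screwdriver':0,'screw_jar':0,'spare_ring':0,}
for t,z in Z.items():
    for n,p in P.items():
        for r in finder.pinpoint(p,t)[:2]: print(t,n,round(r['p'],2),np.array(r['position']),atz(p,r['position'],z))
print(bot.get_obs())
E
```

```text
pics
scene 44.93115279030449 322.7355054241811 198.56873832331607 -0.049676885471295125 [1.3348 0.6066 0.8421] [-126.1845   -1.3571  128.485 ]
top 56.630196038400456 322.8529948958225 193.53556405174308 -0.08597760865342857 [ 0.3789 -0.0033  1.0063] [-169.3618   -0.1219  -90.1259]
lamp scene 0.89 [297.2 235.8] [ 0.5967 -0.0417 -0.    ]
lamp top 0.97 [339.  181.3] [ 0.6024 -0.0508  0.    ]
hinge_pin scene 0.68 [278.3 235.7] [ 0.7034 -0.0078  0.089 ]
hinge_pin top 0.8 [322.8 141.8] [ 0.6873 -0.0058  0.089 ]
knob_grip scene 0.78 [310.2 176. ] [ 0.4936 -0.0836  0.121 ]
knob_grip scene 0.45 [279.9 235.4] [0.7271 0.0204 0.121 ]
catch_grip scene 0.58 [338.8 190.1] [0.5068 0.0223 0.13  ]
catch_grip top 0.38 [317.2 213.8] [0.4945 0.008  0.13  ]
reflector scene 0.9 [207.6 216.9] [ 0.6967 -0.2853  0.    ]
reflector top 0.8 [418.2 150.3] [ 0.6924 -0.2771  0.    ]
reflector top 0.39 [279.8 260.2] [0.3864 0.1098 0.    ]
screwdriver scene 0.6 [244.6 184.2] [ 0.5176 -0.323   0.    ]
screwdriver top 0.73 [434.  214.4] [ 0.5089 -0.3118  0.    ]
screwdriver top 0.56 [315.8 215. ] [0.5083 0.0135 0.    ]
screw_jar scene 0.88 [388.3 223.8] [0.3961 0.1178 0.    ]
screw_jar top 0.91 [277.5 260. ] [0.387 0.116 0.   ]
spare_ring scene 0.69 [385.5 263.9] [0.5362 0.198  0.    ]
spare_ring top 0.56 [252.7 203.8] [0.5395 0.1872 0.    ]
{'time': 0.9, 'q': array([69.0986,  4.9761, 10.0783, 95.0997, -0.0005, 90.0006]), 'qd': array([ 0.0383,  0.0277,  0.0424,  0.1051, -0.0385,  0.0005]), 'joint_efforts': array([ -0.0003, -52.0098,  46.4855,   0.0016,  -0.0001,  -0.    ]), 'ee_pos': array([0.1962, 0.5138, 0.2533]), 'tcp_rot': array([179.9975,   0.0005, 159.098 ]), 'wrist_force': array([0.5017, 0.5489, 0.1156]), 'torque': array([-0.0224,  0.041 ,  0.0009]), 'grasp_force': 0.0, 'opening': 0.08520780951071516}
```

```bash
python3 - <<'E'
import cv2,numpy as np
s=cv2.imread('pics/scene0.png')[130:300,200:420];t=cv2.imread('pics/top0.png')[110:280,230:450]
cv2.imwrite('pics/crop0.png',np.vstack([cv2.resize(i,(770,298) if 0 else (388*1,300),interpolation=cv2.INTER_CUBIC) for i in (s,t)]))
E
```

```text
(no output)
```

View pics/scene0.png

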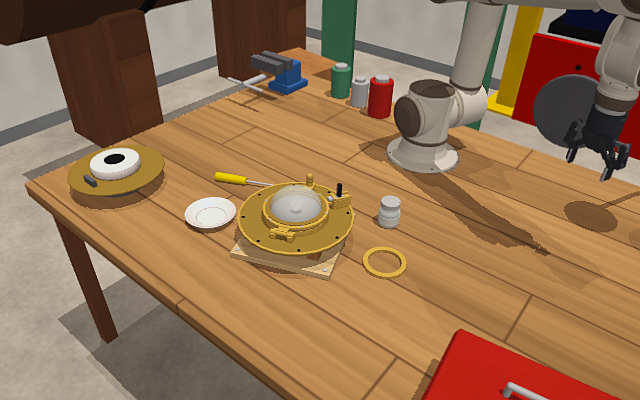

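View pics/top0.png

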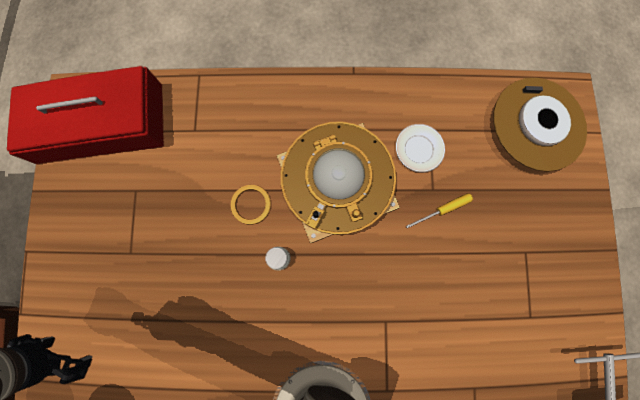

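The scene view shows the lamp at (297,215), with the lift knob at (310,181), the black catch knob at (339,190) and the hinge at (283,233). In the top view the lift knob is at (356,211), the catch knob at (317,214) and the hinge at (325,143). Next I refine these with depth.

```bash
cat > meas.py <<'E'
from h import *
np.set_printoptions(precision=4,suppress=True)
def cloud(p,c0,c1,r0,r1):
    g=np.array([[c,r] for r in range(r0,r1) for c in range(c0,c1)]); 
    k=K(p); u=cv2.undistortPoints(g[:,None].astype(float),k,np.array([p['k1'],0,0,0,0]))[:,0] if 0 else None
    D=np.array([ray(p,x) for x in g]); z=p['depth'][g[:,1],g[:,0]]
    return g,(np.array(p['position'])+D*z[:,None]),z>0
def circ(X):
    A=np.c_[2*X[:,:2],np.ones(len(X))]; s=np.linalg.lstsq(A,(X[:,:2]**2).sum(1),rcond=None)[0]
    return s[:2],np.sqrt(s[2]+s[:2]@s[:2])
E
python3 - <<'E'
from meas import *
p=viewer.camera('top');q=viewer.camera('scene')
for n,P,b in(('top',p,(265,415,110,250)),('scene',q,(225,370,165,265))):
    g,X,ok=cloud(P,*b); X=X[ok];g=g[ok]
    f=X[(X[:,2]>.066)&(X[:,2]<.082)]; print(n,'flange z med',np.median(f[:,2]),len(f))
    c=f[:,:2].mean(0)
    for _ in range(5):
        # outer edge: farthest pts by angle
        a=np.arctan2(*(f[:,:2]-c).T[::-1]); r=np.hypot(*(f[:,:2]-c).T)
        e=np.array([f[i] for i in [max(np.where((a>=t)&(a<t+.1))[0],key=lambda i:r[i]) for t in np.arange(-3.1,3.0,.1) if ((a>=t)&(a<t+.1)).any()]])
        c,rad=circ(e)
    print('centre',c,rad)
    d=X[:,:2]-c; r=np.hypot(*d.T); m=(X[:,2]>.108)&(r>.085)&(r<.16)
    from scipy.cluster.vq import kmeans2
    Y=X[m]; G=g[m]
    print(len(Y))
    for y0 in (-1,1):
        lab=(Y[:,1]>-.035)==(y0>0); print(y0,lab.sum(),Y[lab].mean(0),Y[lab].max(0),Y[lab].min(0),G[lab].mean(0), 'top',Y[lab][Y[lab][:,2]>Y[lab][:,2].max()-.008].mean(0))
sh=lambda P,c,r,w,h,k:cv2.resize(P['color'][r:r+h,c:c+w,::-1],(w*k,h*k),interpolation=cv2.INTER_CUBIC)
cv2.imwrite('pics/c1.png',np.hstack([sh(p,290,170,80,65,5),sh(q,285,165,80,65,5)]))
E
```

```text
top flange z med 0.07245921325412408 6162
centre [ 0.5952 -0.0398] 0.15164794403489748
92
-1 54 [ 0.4964 -0.0835  0.1258] [ 0.5066 -0.0752  0.1322] [ 0.4886 -0.092   0.1089] [355.463  213.1296] top [ 0.4975 -0.0841  0.1281]
1 38 [0.495  0.0128 0.1332] [0.5116 0.0202 0.1422] [ 0.4881 -0.0034  0.1082] [315.1579 213.3947] top [0.4944 0.0138 0.1393]
scene flange z med 0.07195980702674198 3951
centre [ 0.6027 -0.0451] 0.14816896600899299
123
-1 58 [ 0.5007 -0.0818  0.1206] [ 0.508  -0.0746  0.1323] [ 0.4893 -0.0913  0.1082] [309.0172 177.4828] top [ 0.4989 -0.0833  0.1271]
1 65 [0.4977 0.0155 0.1249] [0.5093 0.0217 0.1412] [0.4901 0.006  0.1086] [338.7077 189.1538] top [0.4968 0.0148 0.1373]
```

View pics/c1.png

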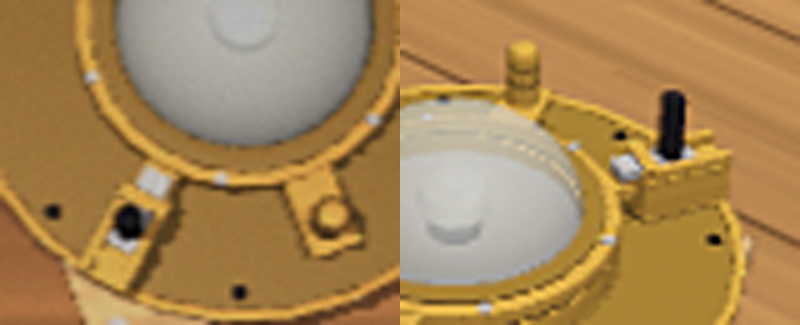

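Fitting the depth data gives:
- Lift knob at about (0.4975, -0.084).
- Catch knob at about (0.4955, 0.014).
- Lamp yaw about 22°, with its centre near (0.599, -0.042).

The spacings agree with the description, so I'll move above the catch.

move_arm:
  offset:
    - [-3.8,-3.0,0]
    - [-3.8,-3.0,0]
    - [-3.8,-3.0,0]
    - [-3.8,-3.0,0]
    - [-3.8,-3.0,0]
  twist:
    - [0,0,0]
    - [0,0,0]
    - [0,0,0]
    - [0,0,0]
    - [0,0,0]
  grip: [0.5,0.5,0.5,0.5,0.5]
  force: 50

```text
time: 1.5
ee_pos: [0.3207, 0.3042, 0.2534]
tcp_rot: [180.0, 0.0, 159.1]
wrist_force: [0.4, 0.6, 0.7]
opening: 0.0428
grasp_force: 0.0
```

move_arm:
  offset:
    - [-3.8,-3.0,0]
    - [-3.8,-3.0,0]
    - [-3.8,-3.0,0]
    - [-3.8,-3.0,0]
    - [-3.8,-3.0,0]
  twist:
    - [0,0,0]
    - [0,0,0]
    - [0,0,0]
    - [0,0,0]
    - [0,0,0]
  grip: [0.5,0.5,0.5,0.5,0.5]

```text
time: 2.0
ee_pos: [0.4448, 0.096, 0.2536]
tcp_rot: [180.0, 0.0, 159.1]
wrist_force: [0.7, 0.6, -0.8]
opening: 0.0426
grasp_force: 0.0
```

move_arm:
  offset:
    - [-3.8,-3.0,0]
    - [-3.8,-3.0,0]
    - [0,0,0]
    - [0,0,0]
  twist:
    - [0,0,0]
    - [0,0,0]
    - [0,0,0.12]
    - [0,0,0]
  grip: [0.5,0.5,0.5,0.5]

```text
time: 2.4
ee_pos: [0.494, 0.0136, 0.2529]
tcp_rot: [-180.0, -0.0, 152.0]
wrist_force: [-0.3, 0.3, 0.1]
opening: 0.0426
grasp_force: 0.0
```

move_arm:
  offset:
    - [-0.1,0.1,4]
    - [0,0,4]
    - [0,0,2]
    - [0,0,2]
    - [0,0,0]
  twist:
    - [0,0,0]
    - [0,0,0]
    - [0,0,0]
    - [0,0,0]
    - [0,0,0]
  grip: [0.5,0.5,0.5,0.5,0.5]

```text
time: 2.9
ee_pos: [0.4935, 0.0162, 0.131]
tcp_rot: [-179.9, -0.2, 152.5]
wrist_force: [0.4, -0.1, -0.4]
opening: 0.0428
grasp_force: 0.0
```

```bash
python3 - <<'E'
from meas import *
p=viewer.camera('top');q=viewer.camera('scene')
sh=lambda P,c,r,w,h,k:cv2.resize(P['color'][r:r+h,c:c+w,::-1],(w*k,h*k),interpolation=cv2.INTER_CUBIC)
cv2.imwrite('pics/c2.png',np.hstack([sh(p,280,170,100,80,4),sh(q,285,145,100,80,4)]))
E
```

```text
(no output)
```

View pics/c2.png

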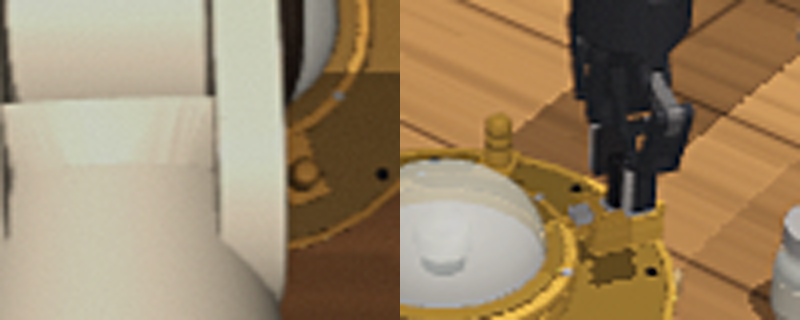

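The scene view shows the fingers straddling the catch knob around crop pixel (625,195), clear of the strap. I'll correct slightly and close.

move_arm:
  offset:
    - [-0.2,0,-0.2]
    - [0,0,0]
    - [0,0,0]
    - [0,0,0]
    - [0,0,0]
  twist:
    - [0,0,0]
    - [0,0,0]
    - [0,0,0]
    - [0,0,0]
    - [0,0,0]
  grip: [0.5,0.0,0.0,0.0,0.0]
  force: 50

```text
time: 3.5
ee_pos: [0.4966, 0.0127, 0.1365]
tcp_rot: [-179.8, 0.1, 152.2]
wrist_force: [-6.0, -10.3, 7.7]
opening: 0.012
grasp_force: 48.9
```

move_arm:
  offset:
    - [0.3,-0.1,0]
    - [0.6,0,0]
    - [0.6,0,0]
    - [0.6,0,0]
    - [0,0,0]
  twist:
    - [0,0,0]
    - [0,0,0]
    - [0,0,0]
    - [0,0,0]
    - [0,0,0]
  grip: [0,0,0,0,0]

```text
time: 4.0
ee_pos: [0.4783, 0.0224, 0.1366]
tcp_rot: [-180.0, 0.2, 152.2]
wrist_force: [-0.5, -7.0, 5.3]
opening: 0.0119
grasp_force: 50.1
```

move_arm:
  offset:
    - [0.2,-0.1,0]
    - [0.2,0,0]
    - [0.1,0,0]
    - [0,0,0]
  twist:
    - [0,0,0]
    - [0,0,0]
    - [0,0,0]
    - [0,0,0]
  grip: [0,0,0,0]

```text
time: 4.4
ee_pos: [0.4777, 0.0225, 0.1366]
tcp_rot: [180.0, 0.7, 152.1]
wrist_force: [24.9, -14.1, -9.8]
opening: 0.0123
grasp_force: 48.9
```

The catch is against its stop: about 21–22 mm of travel, with a 28 N reaction. Releasing and rising.

move_arm:
  offset:
    - [-0.3,0,0]
    - [0,0,0]
    - [0,0,0]
    - [0,0,0]
    - [0,0,0]
  twist:
    - [0,0,0]
    - [0,0,0]
    - [0,0,0]
    - [0,0,0]
    - [0,0,0]
  grip: [0,0.5,0.5,0.5,0.5]

```text
time: 4.9
ee_pos: [0.4754, 0.0234, 0.1353]
tcp_rot: [-180.0, -0.0, 152.2]
wrist_force: [0.8, -0.5, 0.8]
opening: 0.0426
grasp_force: 0.0
```

move_arm:
  offset:
    - [0,0,-2]
    - [0,0,-4]
    - [0,0,-4]
    - [0,0,0]
  twist:
    - [0,0,0]
    - [0,0,0]
    - [0,0,0]
    - [0,0,0]
  grip: [0.5,0.5,0.5,0.5]

```text
time: 5.3
ee_pos: [0.4769, 0.0234, 0.2406]
tcp_rot: [179.8, 0.4, 152.2]
wrist_force: [0.0, -0.1, 0.0]
opening: 0.0429
grasp_force: 0.0
```

move_arm:
  offset:
    - [0,0,0]
    - [0,0,0]
    - [0,0,0]
    - [0,0,0]
    - [0,0,0]
  twist:
    - [0,0,0.149]
    - [0,0,0.149]
    - [0,0,0.149]
    - [0,0,0.149]
    - [0,0,0.149]
  grip: [0.5,0.5,0.5,0.5,0.5]

```text
time: 5.8
ee_pos: [0.4754, 0.0234, 0.2348]
tcp_rot: [-180.0, -0.0, 109.2]
wrist_force: [0.7, -0.3, -0.5]
opening: 0.0428
grasp_force: 0.0
```

move_arm:
  offset:
    - [0,0,0]
    - [0,0,0]
    - [0,0,0]
    - [0,0,0]
    - [0,0,0]
  twist:
    - [0,0,0.149]
    - [0,0,0.149]
    - [0,0,0.149]
    - [0,0,0.149]
    - [0,0,0.149]
  grip: [0.5,0.5,0.5,0.5,0.5]

```text
time: 6.3
ee_pos: [0.4754, 0.0233, 0.2348]
tcp_rot: [-180.0, 0.0, 66.5]
wrist_force: [-0.0, -0.1, -0.4]
opening: 0.0425
grasp_force: 0.0
```

move_arm:
  offset:
    - [0,0,0]
    - [0,0,0]
    - [0,0,0]
    - [0,0,0]
    - [0,0,0]
  twist:
    - [0,0,0.149]
    - [0,0,0.149]
    - [0,0,0.149]
    - [0,0,0.149]
    - [0,0,0.149]
  grip: [0.5,0.5,0.5,0.5,0.5]

```text
time: 6.8
ee_pos: [0.4754, 0.0233, 0.2348]
tcp_rot: [-180.0, 0.0, 23.8]
wrist_force: [0.5, -0.0, 0.2]
opening: 0.0425
grasp_force: 0.0
```

```bash
python3 - <<'E'
from meas import *
q=viewer.camera('scene')
g,X,ok=cloud(q,325,365,165,215);c=q['color'][g[:,1],g[:,0]]
m=ok&(X[:,2]>.112)&(X[:,2]<.145);Y=X[m];print(Y.mean(0),Y[Y[:,2]>.132].mean(0),len(Y))
sh=lambda P,c,r,w,h,k:cv2.resize(P['color'][r:r+h,c:c+w,::-1],(w*k,h*k),interpolation=cv2.INTER_CUBIC)
cv2.imwrite('pics/c3.png',sh(q,285,125,100,100,4)); print(bot.get_obs()['q'])
E
```

```text
[0.4797 0.0256 0.1283] [0.4787 0.0247 0.1371] 54
[  2.8098  -5.4458  -2.365   93.1182   0.0039 159.5114]
```

View pics/c3.png

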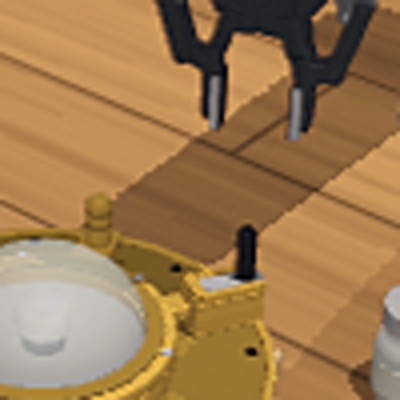

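The picture shows the catch knob at crop (245,250) sitting at the outer end of its slot, with the nose clear, so it is fully drawn. Now over to the lift knob.

move_arm:
  offset:
    - [-0.8,3.6,0]
    - [-0.8,3.6,0]
    - [-0.7,3.5,0]
    - [0,0,0]
    - [0,0,0]
  twist:
    - [0,0,0]
    - [0,0,0]
    - [0,0,0]
    - [0,0,0.028]
    - [0,0,0]
  grip: [0.5,0.5,0.5,0.5,0.5]

```text
time: 7.35
ee_pos: [0.4982, -0.0842, 0.2348]
tcp_rot: [-180.0, 0.0, 22.6]
wrist_force: [-1.1, 0.2, -0.8]
opening: 0.0426
grasp_force: 0.0
```

move_arm:
  offset:
    - [0,0,4]
    - [0,0,3]
    - [0,0,2]
    - [0,0,1.8]
    - [0,0,0]
  twist:
    - [0,0,0]
    - [0,0,0]
    - [0,0,0]
    - [0,0,0]
    - [0,0,0]
  grip: [0.5,0.5,0.5,0.5,0.5]

```text
time: 7.85
ee_pos: [0.497, -0.0824, 0.1249]
tcp_rot: [-179.9, 0.2, 22.7]
wrist_force: [0.2, 0.7, 0.6]
opening: 0.0427
grasp_force: 0.0
```

move_arm:
  offset:
    - [0,0,0]
  twist:
    - [0,0,0]
  grip: [0.5]

```text
time: 7.95
ee_pos: [0.4983, -0.083, 0.1278]
tcp_rot: [-180.0, 0.0, 22.7]
wrist_force: [0.2, -0.3, 0.5]
opening: 0.0425
grasp_force: 0.0
```

```bash
python3 - <<'E'
from meas import *
q=viewer.camera('scene')
sh=lambda P,c,r,w,h,k:cv2.resize(P['color'][r:r+h,c:c+w,::-1],(w*k,h*k),interpolation=cv2.INTER_CUBIC)
cv2.imwrite('pics/c4.png',sh(q,265,125,110,100,4)); print(bot.get_obs()['ee_pos'])
E
```

```text
[ 0.4987 -0.0832  0.1284]
```

View pics/c4.png

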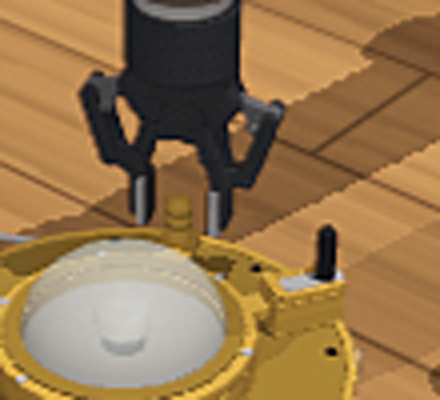

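The fingers straddle the lift knob (crop 180,210), level and centred. Lowering 3 mm and closing.

move_arm:
  offset:
    - [0,0,0.3]
    - [0,0,0]
    - [0,0,0]
    - [0,0,0]
    - [0,0,0]
  twist:
    - [0,0,0]
    - [0,0,0]
    - [0,0,0]
    - [0,0,0]
    - [0,0,0]
  grip: [0.5,0,0,0,0]
  force: 80

```text
time: 8.5
ee_pos: [0.4989, -0.0844, 0.1249]
tcp_rot: [179.9, -0.0, 22.5]
wrist_force: [0.6, -5.4, 3.7]
opening: 0.0155
grasp_force: 78.1
```

move_arm:
  offset:
    - [0,0,0]
  twist:
    - [0,0,0]
  grip: [0]

```text
time: 8.6
ee_pos: [0.4988, -0.0844, 0.1248]
tcp_rot: [179.9, -0.0, 22.5]
wrist_force: [0.7, -4.6, 3.5]
opening: 0.015
grasp_force: 78.1
```

move_arm:
  offset:
    - [0.03,0,-0.17]
    - [0.03,0,-0.17]
    - [0.03,0,-0.17]
    - [0,0,0]
    - [0,0,0]
  twist:
    - [0,-0.008,0]
    - [0,-0.008,0]
    - [0,-0.008,0]
    - [0,0,0]
    - [0,0,0]
  grip: [0,0,0,0,0]

```text
time: 9.1
ee_pos: [0.4994, -0.0841, 0.1276]
tcp_rot: [180.0, 1.5, 22.5]
wrist_force: [6.4, -7.6, -13.4]
opening: 0.0155
grasp_force: 78.3
```

move_arm:
  offset:
    - [0.03,0,-0.17]
    - [0.03,0,-0.17]
    - [0.03,0,-0.17]
    - [0,0,0]
    - [0,0,0]
  twist:
    - [0,-0.008,0]
    - [0,-0.008,0]
    - [0,-0.008,0]
    - [0,0,0]
    - [0,0,0]
  grip: [0,0,0,0,0]

```text
time: 9.6
ee_pos: [0.5003, -0.0837, 0.1327]
tcp_rot: [180.0, 2.9, 22.5]
wrist_force: [5.0, -7.7, -13.2]
opening: 0.0155
grasp_force: 78.5
```

move_arm:
  offset:
    - [0.03,0,-0.17]
    - [0.03,0,-0.17]
    - [0.03,0,-0.17]
    - [0.03,0,-0.17]
    - [0,0,0]
  twist:
    - [0,-0.008,0]
    - [0,-0.008,0]
    - [0,-0.008,0]
    - [0,-0.008,0]
    - [0,0,0]
  grip: [0,0,0,0,0]

```text
time: 10.1
ee_pos: [0.5018, -0.0831, 0.1399]
tcp_rot: [180.0, 4.7, 22.5]
wrist_force: [4.6, -8.4, -9.5]
opening: 0.0156
grasp_force: 78.9
```

move_arm:
  offset:
    - [0.03,0,-0.17]
    - [0.03,0,-0.17]
    - [0.03,0,-0.17]
    - [0.03,0,-0.17]
    - [0,0,0]
  twist:
    - [0,-0.008,0]
    - [0,-0.008,0]
    - [0,-0.008,0]
    - [0,-0.008,0]
    - [0,0,0]
  grip: [0,0,0,0,0]

```text
time: 10.6
ee_pos: [0.5036, -0.0824, 0.147]
tcp_rot: [179.9, 6.5, 22.5]
wrist_force: [2.6, -7.4, -6.1]
opening: 0.0151
grasp_force: 79.3
```

move_arm:
  offset:
    - [0.03,0,-0.17]
    - [0.03,0,-0.17]
    - [0.03,0,-0.17]
    - [0.03,0,-0.17]
    - [0,0,0]
  twist:
    - [0,-0.008,0]
    - [0,-0.008,0]
    - [0,-0.008,0]
    - [0,-0.008,0]
    - [0,0,0]
  grip: [0,0,0,0,0]

```text
time: 11.1
ee_pos: [0.5055, -0.0817, 0.1539]
tcp_rot: [179.9, 8.3, 22.5]
wrist_force: [1.4, -7.1, -3.4]
opening: 0.015
grasp_force: 79.6
```

move_arm:
  offset:
    - [0.03,0,-0.17]
    - [0.03,0,-0.17]
    - [0.03,0,-0.17]
    - [0.03,0,-0.17]
    - [0,0,0]
  twist:
    - [0,-0.008,0]
    - [0,-0.008,0]
    - [0,-0.008,0]
    - [0,-0.008,0]
    - [0,0,0]
  grip: [0,0,0,0,0]

```text
time: 11.6
ee_pos: [0.5076, -0.0808, 0.1606]
tcp_rot: [179.9, 10.1, 22.5]
wrist_force: [1.7, -7.5, -3.0]
opening: 0.0156
grasp_force: 79.7
```

move_arm:
  offset:
    - [0.04,0,-0.22]
    - [0.04,0,-0.22]
    - [0,0,0]
    - [0,0,0]
    - [0,0,0]
  twist:
    - [0,-0.01,0]
    - [0,-0.01,0]
    - [0,0,0]
    - [0,0,0]
    - [0,0,0]
  grip: [0,0,0,0,0]

```text
time: 12.1
ee_pos: [0.5091, -0.0802, 0.1647]
tcp_rot: [179.9, 11.3, 22.5]
wrist_force: [2.3, -7.4, -2.3]
opening: 0.0154
grasp_force: 79.7
```

```bash
python3 - <<'E'
from meas import *
q=viewer.camera('scene');p=viewer.camera('top')
o=bot.get_obs();print(o['ee_pos'],o['tcp_rot'],o['qd'],o['wrist_force'])
sh=lambda P,c,r,w,h,k:cv2.resize(P['color'][r:r+h,c:c+w,::-1],(w*k,h*k),interpolation=cv2.INTER_CUBIC)
cv2.imwrite('pics/c5.png',sh(q,170,125,240,150,3))
E
```

```text
[ 0.509  -0.0803  0.1647] [179.9243  11.2665  22.518 ] [ 0.0002 -0.0813 -0.0421  0.0479  0.0229  0.0278] [ 2.8007 -7.8367 -2.5463]
```

View pics/c5.png

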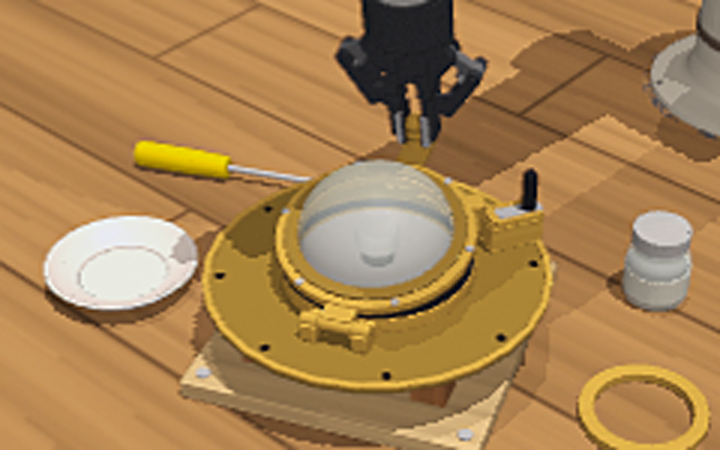

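The bezel is slightly open and held by its knob at crop (413,130). The catch knob at (530,190) is fully back, and the other items haven't moved.

```bash
python3 -c "
from workcell import bot
print(bot.job_done())"
```

```text
the job is handed in; nothing more can be done
None
```

The job is handed in: the catch is drawn fully back, and the bezel broke free under a checked pull and is held steady by its lift knob, about 40 mm above closed, at 12 s on the clock.

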